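# Fit the orifice plate and set the needle valve two turns open

## Robot

A 6-joint arm with a two-finger parallel gripper is mounted at the origin on the work surface. World frame = base frame: x ahead of the robot, y to its left, z up, the work surface at z = 0. Lengths are in m, angles in degrees, forces in N, time in s.
With the tool pointing down it reaches from about 0.4 to 0.825 m from the base axis. Payload 7 kg.
Tool frame: the origin (TCP) lies at the centre of the arm's flange, where the gripper is bolted on; the fingertips stand 178 mm ahead of it and the grasp point (between the pads) lies 159 mm ahead of it (tip_reach is the distance from the TCP to the fingertips, in m); z points along the fingers, y is the line along which they close (so a half turn about z gives the same grasp; the last joint's range is limited). The gripper opens to 88 mm and grips with 3 to 60 N. Pads are 19 mm wide; open, the fingers measure 130 mm over their backs; the gripper's body (78 mm by 193 mm) begins 47 mm behind the grasp point.
Start: joints at [-55.113, 20.546, 0.682, 0, -70.136, -16.507], TCP at [0.213, -0.641, 0.405] pointing down, gripper open.
Joint ranges: [-176.03, 176.03], [-82.01, 121.73], [-58.28, 71.71], [-173.87, 95.51], [-174.79, -0.11], [-173.66, 173.66]. Speed limits (degrees/s): [136.94, 136.94, 172.46, 180, 180, 180].

## Interface

Orientations are given as [roll, pitch, yaw] about the fixed x, y, z axes, in that order (R = Rz(yaw) Ry(pitch) Rx(roll)).
In Python, from plant import * gives the robot as it stands.
- The arm moves only by the shell command python3 -m handwheel 'ROWS'. ROWS is JSON, a list of rows, each a list of 7 numbers: the opening, from -1 (shut) to 1 (fully open), then the shift along the tool's x, y, z as a fraction of full scale, then the turn, a rotation vector about the tool's x, y, z as a fraction of full scale. A call has 1 to 5 rows; each row shifts and turns the commanded pose from where the row before left it, along the tool's axes as they then stand; what a row does not reach is not made up. Full scale, the value 1, is 0.025 m for a shift and 6 degrees for a turn. A row lasts 1/8 s, in which the tool goes at most 62.5 mm and 10.7 degrees, less where a joint would pass 70% of its speed; a pose out of reach is approached as far as the arm can. A call with a number of a shift or a turn outside -1 to 1 is refused whole. A call with a gripper value outside its range is refused whole. The fingers move at their own pace and stop on an object; the grip force is fixed at half the most. Time passes only in rows, so rows that do not move let the fingers close. It gives the time, the measured TCP pose, the force, the opening and the grip force at its end, in the units of the state.
- get_obs(): the state, without advancing time (a new reading comes with each control period).
- snapshot(name): name is "scene" or "top" or "wrist"; returns a dict with "color" (480x640x3 uint8, red, green, blue), "fx", "fy", "cx", "cy" (pixels), "k1" (the pictures are not rectified: a ray, as slopes to the right and down, at radius r is drawn at 1 + k1 r^2 times it, then the intrinsics apply), "R" (3x3) and "t" (3): a world point X has camera coordinates R X + t; the wrist camera has in their place "tool_from_camera" (4x4, takes a point from camera to tool coordinates, whose origin is the TCP and whose axes are the flange's). Camera axes: x right, y down, z forward; pixel columns grow to the right and rows downward; lengths in m; the calibration is good to about 2 mm. A picture is of the moment at which its call begins: read the wrist's pose just before it. There is no depth.
- close_job(): hands the job in; it is judged then, once.
The state is a dict: "clock": time; "joint_pos": joint angles; "qvel": joint speeds; "tau": joint torques, N m; "tool_pos": TCP position; "orientation": TCP orientation; "force": force on the tool from outside, world axes, zero at the start; "moment": the same for the moment, N m; "opening": finger opening in m; "gripper_force": force on a finger pad.
Only numpy, scipy, OpenCV 4.12 (cv2) and the standard library are available. Lean on these libraries where they do the work, as an engineer would, in place of code of your own. Each camera call takes 0.05 s, during which the arm holds its last target. There are 200 camera calls.

## Task

Set up the small flow rig on the calibration bench: take the orifice plate with the tall tab out of the parking block and slide it edgewise, tab up, fully home into the slot of the rig's plate carrier, and let go of it. Then take the valve wheel by its upright crank handle, close the valve clockwise to its stop, back it off exactly two full turns anticlockwise, and finish still gripping the handle between the fingers, holding the wheel there. Leave the short-tabbed plate and everything else on the bench where it is.

Things in the scene. Friction and masses are not known exactly. Their poses are not given: they have to be found in the camera images.
- orifice_plate: The plate to fit: steel blade 50 mm wide (x), 4 mm thick (y), 55 mm tall (z), 20 mm bore; on it an upright aluminium tab 24 mm wide (x), 8 mm thick (y), 50 mm tall; 105 mm in all, 100 to 200 g. Origin: middle of the blade's bottom edge, z up. It starts on edge in one of the parking block's slots, along the block's x, leaning at most a few degrees.
- short_plate: The other plate in the parking block, not to be used: the same blade, but its tab is only 22 mm tall (77 mm in all). Same origin and axes.
- rack: Grey plastic parking block, fixed to the table, 80 mm (x) by 136 mm (y), 34 mm tall, origin at the centre of its underside. Two slots at y = -36 and +36 mm, each 55 mm long along x, 6.5 mm wide, floor 12 mm above the table, mouth bevelled. Which plate is in which slot varies.
- slot_floor (a point): Centre of the slot floor in the rig's plate carrier, an empty steel block 84 by 46 mm at the rig's +y end. Slot: 55 mm along x, 7 mm along y, floor 30 mm and mouth 85 mm above the table, 6 mm 45-degree bevel round the mouth. Axes are the rig's, z up. A seated plate has its origin here, z up, its x along this x either way round, its tab standing above the carrier.
- wheel_hub (a point): Centre of the needle valve's hand wheel, on its vertical axis, 106 mm above the table, 190 mm from the slot in the direction of -y of the rig. The wheel is a dark steel rim of 50 mm radius, 12 mm thick, lying level, with three spokes. Axes are the rig's: with the valve closed the crank handle stands in the +x direction from here. Does not turn with the wheel.
- handle_mid (a point): Point on the axis of the upright crank handle, 141 mm above the table; goes round with the wheel, 50 mm from its axis. The handle is a black sleeve 20 mm in diameter, from 115 to 167 mm above the table, spinning freely on its pin, so a gripper holding it from above can keep its orientation all the way round.
- grip_sleeve: The black sleeve of the crank handle itself, 20 mm in diameter, 52 mm tall; origin at the centre of its lower end, 115 mm above the table. It spins on its pin, so its own yaw means nothing.
- valve (a joint): Angle of the valve wheel in rad: 0 = closed, on its hard stop; grows as the wheel is turned anticlockwise seen from above (opening), 6.283 a turn; it starts between 2.5 and 7. It can be opened as far as 17. Friction needs about 2.5 N at the handle and the wheel stays where it is left.
- fitting: Bystander: small brass hexagonal fitting, 24 mm across, 22 mm tall, standing loose on the rig's base plate. Origin under its centre.
- dial_gauge: Bystander: round steel dial gauge lying face up, 68 mm in diameter, 30 mm tall, with a 35 mm stem. Origin under the dial's centre.
- meter: Bystander: yellow handheld meter lying flat, 180 by 80 by 42 mm. Origin under its centre.
- screwdriver: Bystander: screwdriver with a red handle, lying.
- jar: Bystander: jar with a steel cap, 60 mm in diameter, 75 mm tall. Origin under its centre.
- transmitter: Bystander: blue round transmitter head, 80 mm in diameter, 54 mm tall, with a steel stub. Origin under its centre.
Things that resemble listed ones, but are neither listed nor needed, are in the scene too. What is shaped like the orifice_plate but yellow is not meant.

How it is judged:
By the outcome, as a careful person would: the job done as asked, in the order asked, and still so for the second after the job is handed in, while the arm keeps its last pose, push and grip.
It also fails if it takes over 72 s, if anything falls off the work surface, if the arm or the gripper's body presses on something with over 40 N, if the wrist force passes 120 N, or if a joint passes its speed limit or range.

## Working session

There is one attempt and no reset: what is moved stays moved. The work goes in short steps, Python scripts to look and compute and a shell command to move; the robot and the scene stay as the last step left them, time stands still between calls to the robot, and variables do not carry over. Pictures are saved under pics/ and viewed, at most 10 in all, crops included, and the job is handed in when it is done.

```bash
mkdir -p pics; ls
python3 - <<'E'
from plant import *
import cv2,numpy as np
print(get_obs())
for n in ("scene","top"):
    s=snapshot(n); cv2.imwrite(f"pics/{n}0.png",s["color"][:,:,::-1]); print({k:(np.round(v,4).tolist() if not np.isscalar(v) else v) for k,v in s.items() if k!="color"})
E
```

```text
pics
{'clock': 0.0, 'joint_pos': array([-5.51118632e+01,  2.05924008e+01,  6.32798361e-01, -2.09819294e-02,
       -7.01343922e+01, -1.65069313e+01]), 'qvel': array([-0.02688949, -0.01200006, -0.01332191,  0.06798721,  0.02106577,
        0.00058277]), 'tau': array([ 7.12865040e-04, -5.82715380e+01,  2.93082529e+01,  6.99788824e+00,
        6.97790732e-03, -1.24563471e-04]), 'tool_pos': array([ 0.21279398, -0.64037596,  0.40370141]), 'orientation': array([ 1.79904275e+02, -7.79836736e-03, -1.61625934e+02]), 'force': array([-0.88569085, -0.91130831, -0.63297893]), 'moment': array([-0.00243847, -0.04465989,  0.00524421]), 'gripper_force': 0.0, 'opening': 0.0877259298724247}
{'fx': 456.7422311377245, 'fy': 456.7422311377245, 'cx': 323.19501912023554, 'cy': 233.53139116065594, 'k1': -0.06701643060653373, 'R': [[-0.851, 0.5251, 0.0058], [0.3899, 0.6392, -0.6629], [-0.3518, -0.5618, -0.7487]], 't': [0.4399, -0.1343, 1.2732]}
{'fx': 488.47636059704206, 'fy': 488.47636059704206, 'cx': 321.6602979270506, 'cy': 236.98194562340888, 'k1': -0.0714498585008043, 'R': [[-0.017, -0.9998, -0.0051], [-0.9828, 0.0177, -0.1838], [0.1838, 0.0019, -0.983]], 't': [0.026, 0.5386, 1.1755]}
```

View pics/scene0.png

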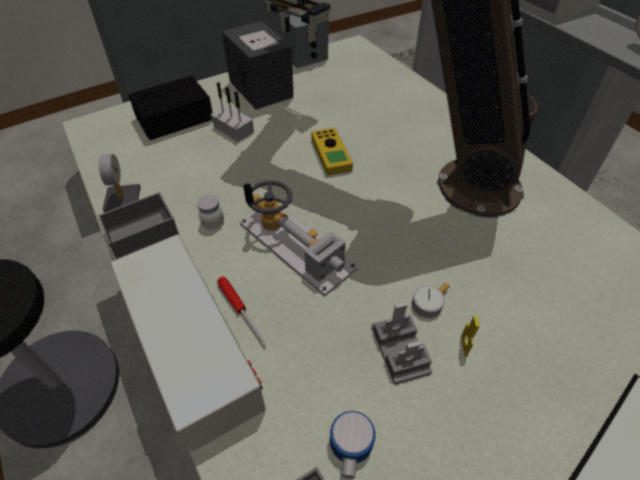

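View pics/top0.png

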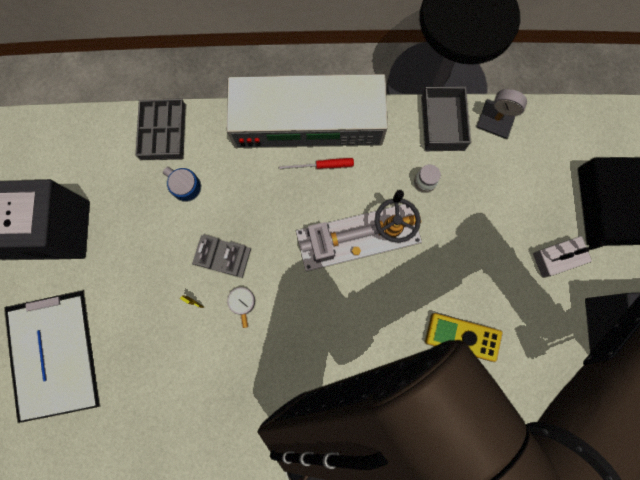

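The scene view shows the rack at about (402,345), with a taller tab at (400,313) and a shorter one at (412,348). A yellow look-alike stands at (472,335). The carrier is at (325,255), and the wheel at (268,197) with its black handle at (248,193). In the top view the rack is at (222,255), the carrier at (320,240), the wheel at (397,220) and the handle at (398,197). Next I'll enlarge the candidates.

Run:
```python
import cv2,numpy as np
s=cv2.imread("pics/scene0.png");t=cv2.imread("pics/top0.png")
def c(i,x,y,w,h,k): return cv2.resize(i[y:y+h,x:x+w],(w*k,h*k),interpolation=cv2.INTER_CUBIC)
a=np.hstack([c(s,365,285,80,60+40,5)[:300*2-200+100],c(t,185,225,80,100,5)])
cv2.imwrite("pics/crop1.png",a)
b=np.vstack([c(t,290,180,140,100,5)]);cv2.imwrite("pics/crop2.png",b)
```

```text
(no output)
```

View pics/crop1.png

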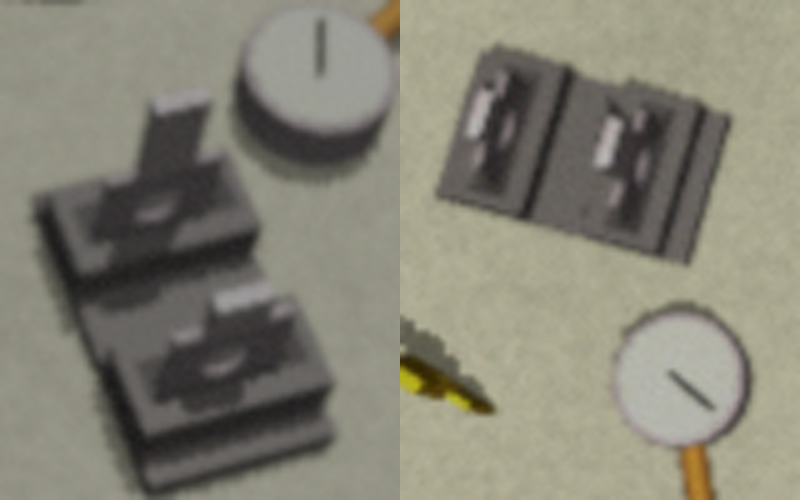

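View pics/crop2.png

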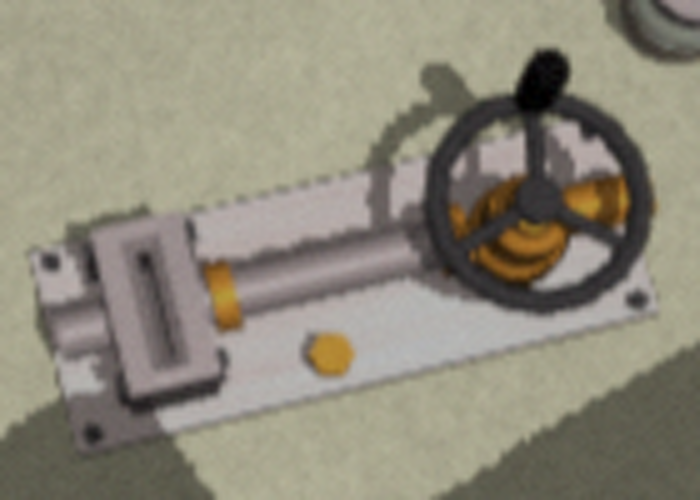

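The tall plate is the one at scene (401,305), top (226,253): its tab stands about as high above the blade as the blade itself is tall. The other grey plate at scene (412,343), top (201,247) has only a stub, so it is short_plate. The yellow one at scene (472,335) is excluded by colour. The rig's valve handle is at top (400,194), the hub at (398,221) and the carrier mouth at (321,241). Now I'll turn these into positions.

```bash
cat > h.py <<'E'
from plant import *
import cv2,numpy as np
from scipy.spatial.transform import Rotation as Ro
def K(s): return np.array([[s["fx"],0,s["cx"]],[0,s["fy"],s["cy"]],[0,0,1.]]),np.array([s["k1"],0,0,0,0.])
def tool(o): 
    T=np.eye(4);T[:3,:3]=Ro.from_euler("xyz",o["orientation"],degrees=True).as_matrix();T[:3,3]=o["tool_pos"];return T
def cam(s,T=None):
    if "R" in s: return np.array(s["R"]),np.array(s["t"])
    M=np.linalg.inv(T@np.array(s["tool_from_camera"]));return M[:3,:3],M[:3,3]
def ray(s,uv,T=None):
    k,d=K(s);p=cv2.undistortPoints(np.array([[uv]],float),k,d)[0,0]
    R,t=cam(s,T);return -R.T@t,R.T@np.r_[p,1]
def atz(s,uv,z,T=None):
    c,d=ray(s,uv,T);return c+d*(z-c[2])/d[2]
def px(s,X,T=None):
    R,t=cam(s,T);k,d=K(s);return cv2.projectPoints(np.array(X,float).reshape(-1,1,3),cv2.Rodrigues(R)[0],t,k,d)[0][:,0]
def tri(rs):
    A=0;b=0
    for c,d in rs:
        d=d/np.linalg.norm(d);P=np.eye(3)-np.outer(d,d);A=A+P;b=b+P@c
    return np.linalg.solve(A,b)
E
python3 - <<'E'
from h import *
np.set_printoptions(precision=4,suppress=True)
t=snapshot("top");s=snapshot("scene")
f=lambda u,z:print(u,z,atz(t,u,z))
hub=atz(t,(398,220.6),.110);c=atz(t,(321.3,241.4),.085)
print("hub",hub,"car",c,np.linalg.norm((hub-c)[:2]), "rig yaw",np.degrees(np.arctan2(*(c-hub)[:2][::-1]))-90)
hd=atz(t,(400.2,193),.167);print("handle",hd,np.linalg.norm((hd-hub)[:2]),np.degrees(np.arctan2(*(hd-hub)[:2][::-1])))
print("tall tab top tri",tri([ray(t,(226.4,253)),ray(s,(401,305))]), atz(t,(226.4,253),.117))
print("short", atz(t,(201.4,247),.089),tri([ray(t,(201.4,247)),ray(s,(413,343.5))]))
for u in [(199+5,234),(192.4,264),(243,243),(237,276)]: f(u,.034)
w=snapshot("wrist");print(w["tool_from_camera"],w["fx"])
E
```

```text
hub [ 0.5644 -0.1675  0.11  ] car [0.5215 0.0176 0.085 ] 0.18999415282240495 rig yaw 13.066599753197494
handle [ 0.617  -0.1666  0.167 ] 0.052606577187820504 0.9673605512895915
tall tab top tri [0.4921 0.2433 0.1136] [0.4919 0.2423 0.117 ]
short [0.5121 0.3094 0.089 ] [0.5119 0.3108 0.0864]
(204, 234) 0.034 [0.5551 0.3175 0.034 ]
(192.4, 264) 0.034 [0.4782 0.3451 0.034 ]
(243, 243) 0.034 [0.53   0.2169 0.034 ]
(237, 276) 0.034 [0.446  0.2311 0.034 ]
[[-0.0007 -0.9619 -0.2735  0.0733]
 [ 1.     -0.0008  0.0002 -0.0006]
 [-0.0004 -0.2735  0.9619  0.021 ]
 [ 0.      0.      0.      1.    ]] 366.94729170142153
```

```bash
A='[[1,-0.79,0.56,0,0,0,0],[1,-0.79,0.56,0,0,0,0],[1,-0.79,0.56,0,0,0,0],[1,-0.79,0.56,0,0,0,0],[1,-0.79,0.56,0,0,0,0]]' ; unset A
python3 -m handwheel '[[1,-0.79,0.56,0,0,0,0],[1,-0.79,0.56,0,0,0,0],[1,-0.79,0.56,0,0,0,0],[1,-0.79,0.56,0,0,0,0],[1,-0.79,0.56,0,0,0,0]]'
python3 -m handwheel '[[1,-0.79,0.56,0,0,0,0],[1,-0.79,0.56,0,0,0,0],[1,-0.79,0.56,0,0,0,0],[1,-0.79,0.56,0,0,0,0],[1,-0.79,0.56,0,0,0,0]]'
python3 -m handwheel '[[1,-0.79,0.56,0,0,0,0],[1,-0.79,0.56,0,0,0,0],[1,-0.79,0.56,0,0,0,0],[1,-0.79,0.56,0,0,0,0],[1,-0.79,0.56,0,0,0,0]]'
python3 -c "
from plant import *
o=get_obs();print(o['clock'],o['joint_pos'],o['tool_pos'],o['orientation'])"
```

```text
clock: 0.88
tool_pos: [0.2855, -0.5411, 0.405]
orientation: [-180.0, 0.0, -161.6]
force: [0.6, 0.9, 0.1]
opening: 0.0875
gripper_force: 0.0
clock: 1.5
tool_pos: [0.3569, -0.4435, 0.405]
orientation: [-180.0, 0.0, -161.6]
force: [-0.2, -0.3, 0.6]
opening: 0.0876
gripper_force: 0.0
clock: 2.12
tool_pos: [0.4282, -0.3459, 0.405]
orientation: [-180.0, 0.0, -161.6]
force: [0.0, -1.3, -0.6]
opening: 0.0874
gripper_force: 0.0
2.125 [-1.85395294e+01  8.81647274e+00 -1.51559351e+01 -8.22095809e-03
 -6.59891263e+01 -5.30133421e+01] [ 0.42818952 -0.3458695   0.40496648] [-1.79982858e+02  3.52447432e-02 -1.61556209e+02]
```

```bash
python3 -m handwheel '[[1,-0.7,0.7,0,0,0,0],[1,-0.6,0.8,0,0,0,0],[1,-0.5,0.8,0,0,0,0],[1,-0.4,0.9,0,0,0,0],[1,-0.4,0.9,0,0,0,0]]' >/dev/null
python3 -m handwheel '[[1,-0.35,0.95,0,0,0,0],[1,-0.35,0.95,0,0,0,0],[1,-0.35,0.95,0,0,0,0],[1,-0.35,0.95,0,0,0,0],[1,-0.35,0.95,0,0,0,0]]' >/dev/null
python3 -m handwheel '[[1,-0.35,0.95,0,0,0,0],[1,-0.35,0.95,0,0,0,0],[1,-0.35,0.95,0,0,0,0],[1,-0.35,0.95,0,0,0,0],[1,-0.35,0.95,0,0,0,0]]' >/dev/null
python3 -m handwheel '[[1,-0.3,0.95,0,0,0,0],[1,-0.3,0.95,0,0,0,0],[1,-0.3,0.95,0,0,0,0],[1,-0.3,0.95,0,0,0,0],[1,-0.3,0.95,0,0,0,0]]' |head -3
python3 -m handwheel '[[1,-0.3,0.95,0,0,0,0.5],[1,0,0,0.4,0,0,1],[1,0,0,0.4,0,0,1],[1,0,0,0.4,0,0,1],[1,0,0,0.4,0,0,1]]'|head -3
python3 -m handwheel '[[0,0,0,0.4,0,0,1],[0,0,0,0,0,0,0.2],[0,0,0,0,0,0,0]]'
python3 - <<'E'
from h import *
o=get_obs();w=snapshot("wrist");cv2.imwrite("pics/w1.png",w["color"][:,:,::-1]);np.save("pics/w1.npy",tool(o));print(o["joint_pos"],o["tool_pos"],o["orientation"])
E
```

```text
clock: 4.62
tool_pos: [0.4623, 0.1488, 0.405]
orientation: [180.0, 0.0, -161.6]
clock: 5.25
tool_pos: [0.462, 0.1729, 0.3646]
orientation: [180.0, 0.0, 171.2]
clock: 5.62
tool_pos: [0.4627, 0.1727, 0.3552]
orientation: [180.0, 0.0, 164.3]
force: [-0.2, -0.1, 0.1]
opening: 0.0628
gripper_force: 0.0
[ 4.33240567e+01  5.69031933e+00 -2.58189407e+01  8.12698030e-03
 -5.84456654e+01 -1.49005101e+02] [0.46266868 0.17268246 0.35522356] [1.79964930e+02 2.91509270e-02 1.64323197e+02]
```

View pics/w1.png

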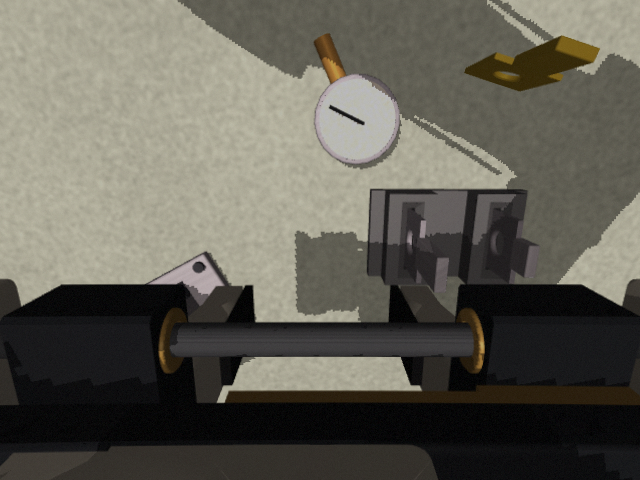

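The wrist view shows the rack at (450,235), its edges running along the image columns, so its yaw is about -15.7°. The tall plate is in the left slot with its tab at (437,270), and the short one in the right slot at (525,262). I'll enlarge this for measurement.

Run:
```python
import cv2
i=cv2.imread("pics/w1.png")[175:300,360:550]
cv2.imwrite("pics/w1c.png",cv2.resize(i,None,fx=4,fy=4,interpolation=cv2.INTER_CUBIC))
```

```text
(no output)
```

View pics/w1c.png

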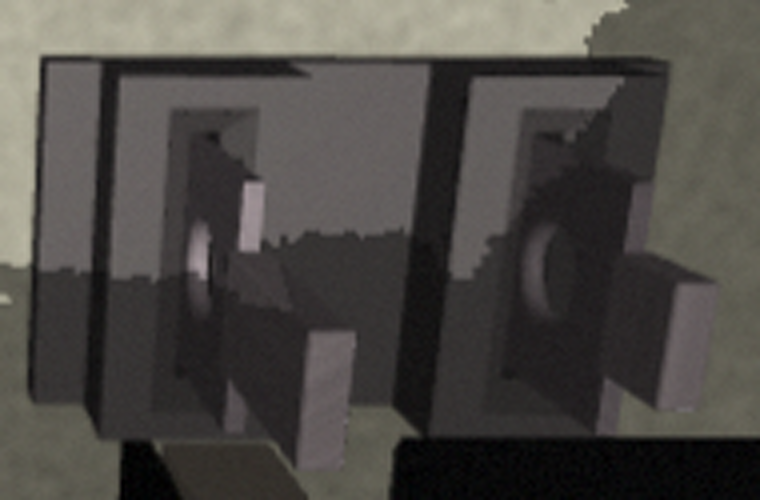

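Run:
```python
from h import *
np.set_printoptions(precision=4,suppress=True)
w=snapshot("wrist");T=np.load("pics/w1.npy")
q=lambda u,z:atz(w,(u[0]/4+360,u[1]/4+175),z,T)
P=np.array([q(u,.117) for u in [(308,330),(354,332),(343,468),(298,468)]]);print(P)
print("sizes",[np.linalg.norm(P[i]-P[(i+1)%4]) for i in range(4)])
a=(P[0]+P[1]-P[2]-P[3])/2;print("tab c",P.mean(0),"dir",np.degrees(np.arctan2(a[1],a[0])))
B=np.array([q(u,.067) for u in [(245,180),(264,183),(242,432),(224,430)]]);a=(B[0]+B[1]-B[2]-B[3])/2
print("blade top c",B.mean(0),"len",np.linalg.norm(a),np.degrees(np.arctan2(a[1],a[0])),np.linalg.norm(B[0]-B[1]))
Rk=np.array([q(u,.034) for u in [(120,75),(103,437),(472,78),(430,435)]]);a=Rk[0]-Rk[1];print(Rk,np.linalg.norm(a),np.degrees(np.arctan2(a[1],a[0])))
# slot mouth outer corners left slot
M=np.array([q(u,.034) for u in [(170,108),(258,108),(152,412)]]);print("mouth",M,np.linalg.norm(M[0]-M[1]),np.linalg.norm(M[0]-M[2]))
Tl=T.copy();g=T[:3,3]+T[:3,2]*.159;print("grasp pt",g)
c=P.mean(0);d=np.r_[c[:2],.095]-g;print("delta tool",T[:3,:3].T@d)
```

```text
[[0.479  0.2426 0.117 ]
 [0.4812 0.2494 0.117 ]
 [0.5032 0.2436 0.117 ]
 [0.5013 0.2367 0.117 ]]
sizes [np.float64(0.007132201326269708), np.float64(0.022736146660031015), np.float64(0.007130984297150193), np.float64(0.023071618195130726)]
tab c [0.4912 0.2431 0.117 ] dir 165.23427982110437
blade top c [0.4916 0.2432 0.067 ] len 0.04953562825398104 163.81820606255354 0.003600180435178004
[[0.4479 0.2353 0.034 ]
 [0.5243 0.2141 0.034 ]
 [0.468  0.304  0.034 ]
 [0.543  0.2829 0.034 ]] 0.07929287523261572 164.54322297523262
mouth [[0.4573 0.2437 0.034 ]
 [0.4622 0.261  0.034 ]
 [0.5215 0.2257 0.034 ]] 0.018030988796919473 0.06665578643168672
grasp pt [0.4628 0.1728 0.1962]
delta tool [-0.0083  0.0753  0.1013]
```

```bash
python3 -m handwheel '[[0,-0.08,0.75,0,0,0,0],[0,-0.08,0.75,0,0,0,0],[0,-0.08,0.75,0,0,0,0],[0,-0.09,0.76,0,0,0,0],[0,0,0,0.45,0,0,0]]'|sed -n '2,6p'
python3 -m handwheel '[[0,0,0,0.8,0,0,0],[0,0,0,0.8,0,0,0],[0,0,0,0.8,0,0,0],[0,0,0,0.8,0,0,0],[0,0,0,0.4,0,0,0]]'
python3 -m handwheel '[[0,0,0,0,0,0,0],[-1,0,0,0,0,0,0],[-1,0,0,0,0,0,0],[-1,0,0,0,0,0,0],[-1,0,0,0,0,0,0]]'
python3 -m handwheel '[[-1,0,0,0,0,0,0],[-1,0,0,0,0,0,0]]'
```

```text
tool_pos: [0.4923, 0.2443, 0.3433]
orientation: [179.9, 0.0, 164.3]
force: [0.5, -0.4, -0.1]
opening: 0.0437
gripper_force: 0.0
clock: 6.98
tool_pos: [0.491, 0.242, 0.2518]
orientation: [-179.9, -0.1, 164.2]
force: [-0.4, -0.4, 0.6]
opening: 0.0436
gripper_force: 0.0
clock: 7.6
tool_pos: [0.4915, 0.2425, 0.2537]
orientation: [180.0, 0.0, 164.2]
force: [-0.2, 1.7, -0.0]
opening: 0.0094
gripper_force: 0.1
clock: 7.85
tool_pos: [0.4915, 0.2425, 0.2537]
orientation: [180.0, 0.0, 164.2]
force: [-0.8, -0.2, 3.6]
opening: 0.008
gripper_force: 30.0
```

```bash
python3 -m handwheel '[[-1,0,0,-0.3,0,0,0],[-1,0,0,-0.5,0,0,0],[-1,0,0,-0.9,0,0,0],[-1,0,0,-0.9,0,0,0],[-1,0,0,-0.9,0,0,0]]'
python3 -m handwheel '[[-1,0,0,-0.9,0,0,0],[-1,-0.5,-0.81,-0.2,0,0,0],[-1,-0.5,-0.81,0,0,0,0],[-1,-0.5,-0.81,0,0,0,0],[-1,-0.5,-0.81,0,0,0,0]]'
python3 -m handwheel '[[-1,-0.5,-0.81,0,0,0,0],[-1,-0.5,-0.81,0,0,0,0],[-1,-0.5,-0.81,0,0,0,0],[-1,0,0,0,0,0,-0.96],[-1,0,0,0,0,0,-0.96]]'
python3 -m handwheel '[[-1,0,0,0,0,0,-0.96],[-1,0,0,0,0,0,-0.96],[-1,0,0,0,0,0,-0.96],[-1,0,0,0,0,0,0],[-1,0,0,0,0,0,0]]'
python3 - <<'E'
from h import *
o=get_obs();w=snapshot("wrist");cv2.imwrite("pics/w2.png",w["color"][:,:,::-1]);np.save("pics/w2.npy",tool(o));print(o["joint_pos"],o["tool_pos"],o["orientation"])
E
```

```text
clock: 8.48
tool_pos: [0.4913, 0.2422, 0.3423]
orientation: [-180.0, -0.0, 164.2]
force: [-0.5, 0.2, -1.4]
opening: 0.0077
gripper_force: 30.0
clock: 9.1
tool_pos: [0.5174, 0.1499, 0.3692]
orientation: [180.0, 0.0, 164.2]
force: [-0.0, 0.3, -1.0]
opening: 0.0076
gripper_force: 30.0
clock: 9.72
tool_pos: [0.5368, 0.0816, 0.3691]
orientation: [-180.0, -0.0, 175.8]
force: [0.5, -0.7, -2.7]
opening: 0.0082
gripper_force: 30.0
clock: 10.35
tool_pos: [0.5369, 0.0821, 0.3688]
orientation: [180.0, 0.0, -167.1]
force: [0.8, 0.1, -1.8]
opening: 0.0075
gripper_force: 30.0
[ 2.93766603e+01  9.73115771e+00 -1.90250832e+01 -1.96985459e-03
 -6.12360140e+01 -1.06522327e+02] [0.53688078 0.0821335  0.36876655] [ 1.79996142e+02  6.93418706e-03 -1.67146614e+02]
```

View pics/w2.png

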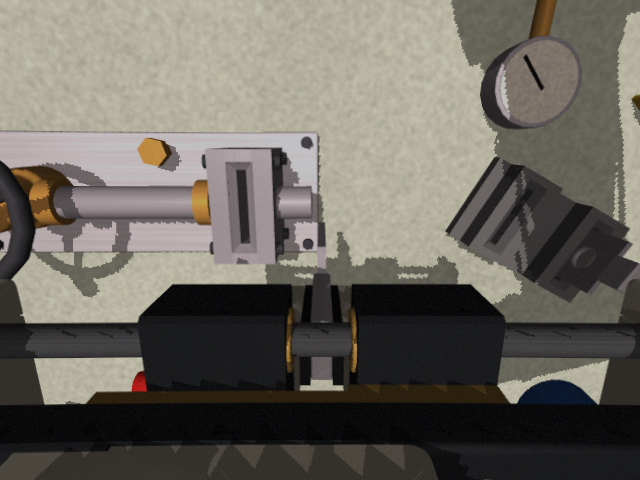

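The plate is in the fingers at (321,300) and the carrier is at (244,205), with its slot running along the image columns. I'll enlarge it to measure the slot and to check how the plate hangs.

Run:
```python
import cv2
i=cv2.imread("pics/w2.png")[140:285,200:350]
cv2.imwrite("pics/w2c.png",cv2.resize(i,None,fx=4,fy=4,interpolation=cv2.INTER_CUBIC))
```

```text
(no output)
```

View pics/w2c.png

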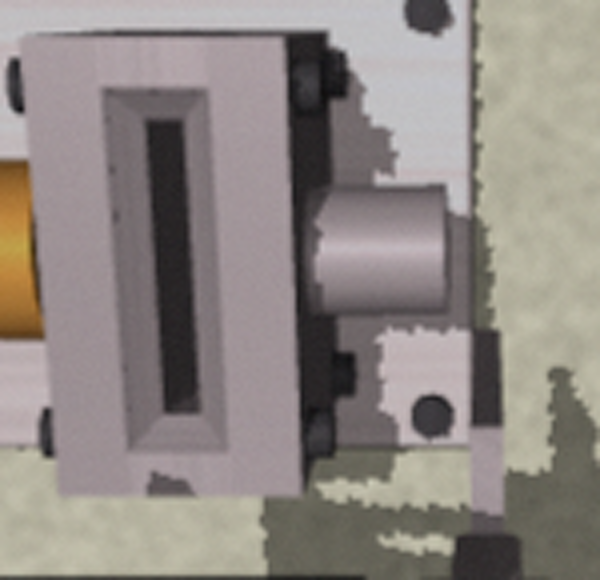

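Run:
```python
from h import *
np.set_printoptions(precision=4,suppress=True)
w=snapshot("wrist");T=np.load("pics/w2.npy")
q=lambda u,z:atz(w,(u[0]/4+200,u[1]/4+140),z,T)
def quad(us,z):
    P=np.array([q(u,z) for u in us]);a=(P[0]+P[1]-P[2]-P[3])/2;b=(P[0]+P[3]-P[1]-P[2])/2
    print(P.mean(0),np.linalg.norm(a),np.linalg.norm(b),np.degrees(np.arctan2(a[1],a[0])));return P.mean(0)
c=quad([(22,36),(285,36),(303,496),(60,496)],.085)
m=quad([(102,88),(208,88),(227,452),(128,450)],.085)
f=quad([(148,120),(183,119),(200,411),(166,413)],.079)
zb=T[2,3]-.2417
y=T[:3,1];x=T[:3,0]
for u,z in [((471,330),zb),((500,330),zb),((471,427),zb+.055),((502,427),zb+.055)]:
    p=q(u,z)-T[:3,3];print("plate tool x,y",p@x,p@y)
d=np.r_[m[:2],0]-np.r_[T[:2,3],0];print("delta tool",T[:3,:3].T@d, "hub est", m-.19*np.array([-np.sin(np.radians(13)),np.cos(np.radians(13)),0]))
```

```text
[0.5247 0.0202 0.085 ] 0.08383567596068853 0.04551986489815839 -167.18101633839197
[0.5247 0.0199 0.085 ] 0.06622100194961228 0.018446566144026698 -167.130774533682
[0.5246 0.0201 0.079 ] 0.054487379204258585 0.006377053489057903 -167.16684270531556
plate tool x,y 0.02496159348948102 -0.002595661683339624
plate tool x,y 0.024958050634545155 0.001858542969308792
plate tool x,y 0.02535485905754871 -0.002123885865661321
plate tool x,y 0.025351839891184995 0.0015183488368261328
delta tool [ 0.0257 -0.0579 -0.    ] hub est [ 0.5674 -0.1652  0.085 ]
```

```bash
python3 -m handwheel '[[-1,0.34,-0.77,0,0,0,0],[-1,0.34,-0.77,0,0,0,0],[-1,0.35,-0.76,0,0,0,0],[-1,0,0,0.7,0,0,0],[-1,0,0,0.7,0,0,0]]'
python3 -m handwheel '[[-1,0,0,0,0,0,0],[-1,0,0,0.3,0,0,0],[-1,0,0,0.3,0,0,0],[-1,0,0,0,0,0,0]]'
```

```text
clock: 11.08
tool_pos: [0.5245, 0.0189, 0.3334]
orientation: [180.0, 0.1, -167.1]
force: [-0.3, 0.1, -1.0]
opening: 0.008
gripper_force: 30.0
clock: 11.58
tool_pos: [0.5246, 0.0203, 0.3179]
orientation: [-180.0, -0.1, -167.0]
force: [-0.6, 0.3, -1.7]
opening: 0.0081
gripper_force: 30.0
```

```bash
python3 -m handwheel '[[-1,0,0,0.3,0,0,0],[-1,0,0,0.4,0,0,0],[-1,0,0,0,0,0,0]]'
python3 -m handwheel '[[-1,0,0,0.4,0,0,0],[-1,0,0,0.4,0,0,0],[-1,0,0,0.2,0,0,0],[-1,0,0,0,0,0,0]]'
```

```text
clock: 11.95
tool_pos: [0.5245, 0.0204, 0.2998]
orientation: [-180.0, -0.1, -167.0]
force: [-0.1, -0.4, -2.5]
opening: 0.008
gripper_force: 30.0
clock: 12.45
tool_pos: [0.5247, 0.0204, 0.2754]
orientation: [-180.0, -0.1, -167.0]
force: [-0.2, 0.0, -1.9]
opening: 0.0083
gripper_force: 30.0
```

Bottom edge is about 3.5 mm above the floor; I'll feel for it in 1 mm steps.

```bash
python3 -m handwheel '[[-1,0,0,0.12,0,0,0],[-1,0,0,0,0,0,0]]' | sed -n '2,4p'
python3 -m handwheel '[[-1,0,0,0.04,0,0,0],[-1,0,0,0,0,0,0]]' | sed -n '2,4p'
python3 -m handwheel '[[-1,0,0,0.04,0,0,0],[-1,0,0,0,0,0,0]]' | sed -n '2,4p'
```

```text
tool_pos: [0.5248, 0.0204, 0.2729]
orientation: [180.0, 0.0, -167.0]
force: [-0.5, 0.1, -2.5]
tool_pos: [0.5248, 0.0204, 0.272]
orientation: [180.0, 0.0, -167.0]
force: [0.1, -0.6, -2.3]
tool_pos: [0.5249, 0.0205, 0.2717]
orientation: [-180.0, 0.0, -167.0]
force: [-3.3, 0.6, 4.7]
```

```bash
python3 -m handwheel '[[-1,0,0,0.03,0,0,0],[-0.3,0,0,0,0,0,0],[-0.3,0,0,0,0,0,0],[-0.3,0,0,0,0,0,0],[-0.3,0,0,0,0,0,0]]'
python3 -m handwheel '[[-0.3,0,0,-0.2,0,0,0],[-0.3,0,0,-0.8,0,0,0],[-0.3,0,0,-1,0,0,0],[0,0,0,-1,0,0,0],[1,0,-0.6,-0.8,0,0,0]]'
python3 -m handwheel '[[1,-0.4,-0.9,-0.8,0,0,0],[1,-0.4,-0.9,-0.8,0,0,0],[1,-0.4,-0.9,0,0,0,0],[1,-0.4,-0.9,0,0,0,0],[1,-0.4,-0.9,0,0,0,0]]'
python3 -m handwheel '[[1,-0.4,-0.9,0,0,0,0],[1,-0.4,-0.9,0,0,0,0],[1,-0.3,-0.9,0,0,0,0],[1,0,-0.2,0,0,0,0],[1,0,0,0,0,0,0]]'
python3 - <<'E'
from h import *
o=get_obs();w=snapshot("wrist");s=snapshot("scene");np.save("pics/w3.npy",tool(o));cv2.imwrite("pics/w3raw.png",w["color"][:,:,::-1])
i=np.zeros((480,800,3),np.uint8);i[:,:500]=cv2.resize(w["color"],(500,375))[:,:,::-1].repeat(1,0)[:375].copy() if 0 else 0
i[:400,:400]=w["color"][0:400,120:520,::-1]
i[:400,400:]=cv2.resize(s["color"][170:300,240:370,::-1],(400,400),interpolation=cv2.INTER_CUBIC)
cv2.imwrite("pics/w3.png",i[:400]);print(o["joint_pos"],o["tool_pos"],o["orientation"])
E
```

```text
clock: 13.82
tool_pos: [0.5249, 0.0204, 0.2701]
orientation: [-180.0, -0.0, -167.0]
force: [-0.2, -0.6, 0.0]
opening: 0.0301
gripper_force: 0.0
clock: 14.45
tool_pos: [0.5282, 0.0061, 0.3667]
orientation: [180.0, 0.1, -166.9]
force: [0.8, -0.7, 0.0]
opening: 0.0455
gripper_force: 0.0
clock: 15.08
tool_pos: [0.6026, -0.0933, 0.4056]
orientation: [-180.0, 0.0, -167.0]
force: [-0.2, 0.4, 0.2]
opening: 0.0868
gripper_force: 0.0
clock: 15.7
tool_pos: [0.645, -0.1572, 0.4051]
orientation: [180.0, -0.0, -167.1]
force: [0.2, 0.1, 0.8]
opening: 0.0876
gripper_force: 0.0
[ 3.09300940e+00  1.95077586e+01 -7.92183244e-01 -9.08276303e-03
 -6.97222497e+01 -8.01484349e+01] [ 0.64503391 -0.15719518  0.4050575 ] [ 1.79987810e+02 -2.04070482e-02 -1.67058573e+02]
```

View pics/w3.png

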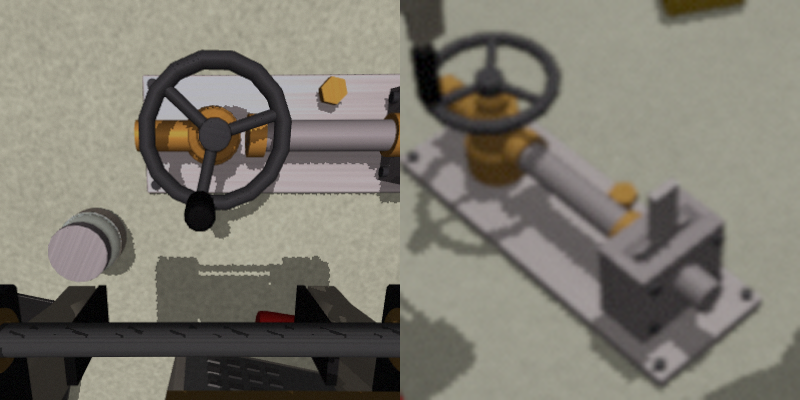

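The plate stands seated in the carrier with only its tab showing, at (663,215) in the right half. The wheel hub is at full wrist pixel (335,135) and the black handle at (322,215). Next I'll fit the handle silhouette and the rim to get their positions.

Run:
```python
from h import *
from scipy.optimize import minimize
np.set_printoptions(precision=4,suppress=True)
w=snapshot("wrist");T=np.load("pics/w3.npy");g=cv2.cvtColor(cv2.imread("pics/w3raw.png"),cv2.COLOR_BGR2GRAY)
a=np.linspace(0,2*np.pi,60)
ring=lambda x,y,r,z:np.c_[x+r*np.cos(a),y+r*np.sin(a),z+0*a]
def mask(pts):
    m=np.zeros((480,640),np.float32)
    cv2.fillConvexPoly(m,cv2.convexHull(np.round(pts*16).astype(np.int32)),1,cv2.LINE_AA,4);return m
roi=np.zeros((480,640),bool);roi[180:240,300:345]=1
for th in (22,28,35):
    blk=((g<th)&roi).astype(float)
    f=lambda p:np.abs(mask(px(w,np.r_[ring(*p,.010,.115),ring(*p,.010,.167)],T))-blk)[roi].sum()
    r=minimize(f,[.617,-.164],method="Nelder-Mead",options=dict(initial_simplex=[[.617,-.164],[.622,-.164],[.617,-.159]]));h=r.x
    print(th,"handle",h,r.fun,blk.sum())
# rim outer
dark=((g<90)).astype(float)
roi2=np.zeros((480,640),bool);roi2[40:190,250:420]=1
best=None
def f2(p):  # mean gray on rim band minus just outside
    inn=px(w,ring(*p,.0500,.106),T);out=px(w,ring(*p,.0600,.106),T);i2=px(w,ring(*p,.0400,.106),T)
    s=lambda q:cv2.remap(cv2.GaussianBlur(g,(5,5),1.5).astype(np.float32),q[:,:1].astype(np.float32),q[:,1:].astype(np.float32),cv2.INTER_LINEAR).mean()
    return 2*s(inn)-s(out)-s(i2)
r=minimize(f2,[.567,-.165],method="Nelder-Mead",options=dict(initial_simplex=[[.567,-.165],[.572,-.165],[.567,-.160]]));hub=r.x
d=h-hub;an=np.degrees(np.arctan2(d[1],d[0]));print("hub",hub,"R",np.hypot(*d),"ang",an,"valve deg",an-13+360)
print("hub px check",atz(w,(335,135),.112,T))
c=np.array([.5247,.0203])-hub;print(np.hypot(*c),np.degrees(np.arctan2(c[1],c[0]))-90)
x,y=T[:2,0],T[:2,1];e=h-T[:2,3];print("to handle tool",e@x,e@y,"z to grasp .141:",T[2,3]-.300)
```

```text
22 handle [ 0.6156 -0.1655] 211.0 979.0
28 handle [ 0.6157 -0.1656] 196.0 995.0
35 handle [ 0.6152 -0.165 ] 210.0 1069.0
hub [ 0.5694 -0.1671] R 0.04582723160670403 ang 2.649447846590659 valve deg 349.64944784659065
hub px check [ 0.5677 -0.1653  0.112 ]
0.1926500237994042 13.413673925114793
to handle tool 0.030848730992552115 -0.0008951059263722872 z to grasp .141: 0.1050574966171623
```

```bash
python3 -m handwheel '[[1,0.62,-0.02,0,0,0,0],[1,0.62,-0.02,0,0,0,0],[0.3,0,0,0.7,0,0,0],[0,0,0,0.9,0,0,0],[0,0,0,0.9,0,0,0]]'|sed -n '2,6p'
python3 -m handwheel '[[0,0,0,0.9,0,0,0],[0,0,0,0.8,0,0,0],[0,0,0,0,0,0,0],[-1,0,0,0,0,0,0],[-1,0,0,0,0,0,0]]'
python3 -m handwheel '[[-1,0,0,0,0,0,0],[-1,0,0,0,0,0,0],[-1,0,0,0,0,0,0]]'
```

```text
tool_pos: [0.6147, -0.165, 0.3414]
orientation: [180.0, -0.0, -167.0]
force: [0.2, 0.4, -0.2]
opening: 0.063
gripper_force: 0.0
clock: 17.1
tool_pos: [0.6156, -0.165, 0.3012]
orientation: [-180.0, 0.1, -167.0]
force: [0.9, 0.1, 1.0]
opening: 0.0291
gripper_force: 0.0
clock: 17.48
tool_pos: [0.6155, -0.165, 0.3009]
orientation: [-180.0, 0.1, -167.0]
force: [-0.2, 1.6, 4.7]
opening: 0.0196
gripper_force: 30.0
```

```bash
cat > c.py <<'E'
import sys
from h import *
# c.py Cx Cy dir(+-deg step) n [r]: rows along the circle from the measured pose
o=get_obs();T=tool(o);C=np.array([float(sys.argv[1]),float(sys.argv[2]),0]);st=float(sys.argv[3]);n=int(sys.argv[4])
v=T[:3,:3].T@(T[:3,3]-C);a=np.degrees(np.arctan2(v[1],-v[0]));r=np.hypot(v[0],v[1])
print("clock",o["clock"],"alpha",round(a,2),"r",round(r,4),"F tool",np.round(T[:3,:3].T@o["force"],1))
p=lambda t:np.array([-np.cos(np.radians(t)),np.sin(np.radians(t))])*.05
q=v[:2]
for i in range(1,n+1):
    k=p(a+st*i);print(round(a+st*i,1),np.round((k-q)/.025,2));q=k
E
python3 c.py .567 -.165 -20 18
```

```text
clock 17.475 alpha -13.08 r 0.0488 F tool [-0.1  1.6 -4.7]
-33.1 [ 0.23 -0.65]
-53.1 [ 0.47 -0.51]
-73.1 [ 0.62 -0.31]
-93.1 [ 0.69 -0.08]
-113.1 [0.68 0.16]
-133.1 [0.58 0.38]
-153.1 [0.42 0.56]
-173.1 [0.2  0.66]
-193.1 [-0.04  0.69]
-213.1 [-0.27  0.64]
-233.1 [-0.47  0.51]
-253.1 [-0.62  0.31]
-273.1 [-0.69  0.08]
-293.1 [-0.68 -0.16]
-313.1 [-0.58 -0.38]
-333.1 [-0.42 -0.56]
-353.1 [-0.2  -0.66]
-373.1 [ 0.04 -0.69]
```

```bash
python3 -m handwheel '[[-1,0.26,-0.65,0,0,0,0],[-1,0.47,-0.51,0,0,0,0]]'|sed -n '2,6p'
python3 -m handwheel '[[-1,0.62,-0.31,0,0,0,0],[-1,0.69,-0.08,0,0,0,0]]'|sed -n '2,6p'
python3 -m handwheel '[[-1,0,0,0,0,0,0]]'|sed -n '2,6p'
python3 c.py .567 -.165 -20 1
```

```text
tool_pos: [0.6045, -0.1973, 0.3008]
orientation: [180.0, 0.1, -167.0]
force: [-2.2, 7.5, 9.6]
opening: 0.0191
gripper_force: 30.0
tool_pos: [0.5747, -0.2149, 0.3009]
orientation: [-179.9, 0.2, -167.0]
force: [3.0, 6.5, 7.4]
opening: 0.0197
gripper_force: 30.0
tool_pos: [0.5728, -0.2151, 0.3009]
orientation: [-180.0, -0.0, -167.1]
force: [-2.3, -1.1, 8.3]
opening: 0.0197
gripper_force: 30.0
clock 18.1 alpha -96.53 r 0.0506 F tool [ 2.5 -0.6 -8.3]
-116.5 [0.66 0.22]
```

```bash
python3 -m handwheel '[[-1,0.68,0.16,0,0,0,0],[-1,0.58,0.38,0,0,0,0],[-1,0.42,0.56,0,0,0,0],[-1,0.2,0.66,0,0,0,0]]'|sed -n '2,4p'
python3 c.py .567 -.165 -20 1
python3 -m handwheel '[[-1,-0.04,0.69,0,0,0,0],[-1,-0.27,0.64,0,0,0,0],[-1,-0.47,0.51,0,0,0,0],[-1,-0.62,0.31,0,0,0,0]]'|sed -n '2,4p'
python3 c.py .567 -.165 -20 1
python3 -m handwheel '[[-1,-0.69,0.08,0,0,0,0],[-1,-0.68,-0.16,0,0,0,0],[-1,-0.58,-0.38,0,0,0,0],[-1,0,0,0,0,0,0]]'|sed -n '2,4p'
python3 c.py .567 -.165 -10 6
```

```text
tool_pos: [0.518, -0.182, 0.3009]
orientation: [-179.9, 0.1, -167.0]
force: [6.3, -1.5, 2.8]
clock 18.6 alpha -173.32 r 0.0515 F tool [-5.8 -2.9 -2.8]
-193.3 [-0.1  0.7]
tool_pos: [0.541, -0.1214, 0.3009]
orientation: [-179.9, -0.0, -167.0]
force: [5.2, -17.7, 1.4]
clock 19.1 alpha 108.12 r 0.0502 F tool [ -1.1 -18.5  -1.4]
88.1 [-0.69  0.09]
tool_pos: [0.5914, -0.1223, 0.3008]
orientation: [-179.9, -0.1, -167.0]
force: [0.1, -5.1, 10.2]
clock 19.6 alpha 47.21 r 0.0486 F tool [  1.   -5.  -10.2]
37.2 [-0.27 -0.22]
27.2 [-0.19 -0.29]
17.2 [-0.13 -0.32]
7.2 [-0.07 -0.34]
-2.8 [-0.01 -0.35]
-12.8 [ 0.05 -0.35]
```

```bash
python3 -m handwheel '[[-1,-0.25,-0.24,0,0,0,0],[-1,-0.19,-0.29,0,0,0,0],[-1,-0.13,-0.32,0,0,0,0],[-1,0,0,0,0,0,0]]'|sed -n '2,4p'
python3 c.py .567 -.165 -3 1
python3 -m handwheel '[[-1,-0.03,-0.15,0,0,0,0],[-1,0,0,0,0,0,0]]'|sed -n '2,4p'
python3 -m handwheel '[[-1,-0.03,-0.15,0,0,0,0],[-1,0,0,0,0,0,0]]'|sed -n '2,4p'
python3 -m handwheel '[[-1,-0.02,-0.1,0,0,0,0],[-1,0,0,0,0,0,0]]'|sed -n '2,4p'
python3 c.py .567 -.165 -3 2
python3 - <<'E'
import numpy as np
from scipy.optimize import least_squares
P=np.array([(.6155,-.165),(.6045,-.1973),(.5728,-.2151),(.518,-.182),(.541,-.1214),(.5914,-.1223)])
r=least_squares(lambda c:np.hypot(*(P-c).T)-.05,[.567,-.165]);print(r.x,r.fun)
E
```

```text
tool_pos: [0.609, -0.1397, 0.3008]
orientation: [-180.0, -0.1, -167.0]
force: [-2.8, -4.0, 9.9]
clock 20.1 alpha 18.09 r 0.0483 F tool [ 3.6 -3.3 -9.9]
15.1 [-0.09 -0.08]
tool_pos: [0.6104, -0.1426, 0.3008]
orientation: [-180.0, -0.1, -167.0]
force: [-1.9, -0.6, 10.6]
tool_pos: [0.612, -0.146, 0.3008]
orientation: [180.0, -0.1, -167.0]
force: [-3.5, -0.8, 10.8]
tool_pos: [0.6129, -0.1482, 0.3008]
orientation: [180.0, -0.1, -167.0]
force: [-3.5, 0.2, 11.6]
clock 20.85 alpha 7.22 r 0.0483 F tool [  3.4   1.  -11.6]
4.2 [-0.08 -0.1 ]
1.2 [-0.  -0.1]
[ 0.56550071 -0.16540673] [9.49157781e-07 3.79811582e-04 2.26490945e-04 3.15539033e-04
 3.67421904e-04 2.88805788e-04]
```

```bash
python3 c.py .5655 -.1654 -3 1
python3 -m handwheel '[[-1,0,-0.12,0,0,0,0],[-1,0,0,0,0,0,0]]'|sed -n '2,4p'
python3 c.py .5655 -.1654 -3 0
python3 -m handwheel '[[-1,0,-0.1,0,0,0,0],[-1,0,0,0,0,0,0]]'|sed -n '2,4p'
python3 c.py .5655 -.1654 -3 0
python3 -m handwheel '[[-1,0,-0.08,0,0,0,0],[-1,0,0,0,0,0,0]]'|sed -n '2,4p'
python3 c.py .5655 -.1654 -3 0
```

```text
clock 20.85 alpha 7.06 r 0.0499 F tool [  3.4   1.  -11.6]
4.1 [-0.01 -0.1 ]
tool_pos: [0.6138, -0.151, 0.3008]
orientation: [180.0, -0.1, -167.0]
force: [-2.5, -0.2, 11.4]
clock 21.1 alpha 3.67 r 0.05 F tool [  2.5   0.4 -11.4]
tool_pos: [0.6144, -0.1534, 0.3008]
orientation: [180.0, -0.1, -167.0]
force: [-3.1, 0.5, 10.5]
clock 21.35 alpha 0.9 r 0.05 F tool [  2.9   1.2 -10.5]
tool_pos: [0.6148, -0.1548, 0.3008]
orientation: [179.9, -0.1, -167.0]
force: [-3.5, 4.4, 12.0]
clock 21.6 alpha -0.45 r 0.05 F tool [  2.4   5.1 -12. ]
```

```bash
python3 -m handwheel '[[-1,0,-0.05,0,0,0,0],[-1,0,0,0,0,0,0]]' >/dev/null
python3 c.py .5655 -.1654 -3 0
python3 -m handwheel '[[-1,0,-0.05,0,0,0,0],[-1,0,0,0,0,0,0]]'>/dev/null
python3 c.py .5655 -.1654 -3 0
python3 -m handwheel '[[-1,0,-0.05,0,0,0,0],[-1,0,0,0,0,0,0]]'>/dev/null
python3 c.py .5655 -.1654 -3 0
```

```text
clock 21.85 alpha -0.42 r 0.05 F tool [  2.2  10.4 -13.5]
clock 22.1 alpha -0.39 r 0.05 F tool [  2.9  17.1 -16.4]
clock 22.35 alpha -0.34 r 0.05 F tool [  3.2  21.3 -17.6]
```

```bash
python3 -m handwheel '[[-1,0.12,0.85,0,0,0,0],[-1,0.35,0.6,0,0,0,0],[-1,0.53,0.45,0,0,0,0],[-1,0.65,0.24,0,0,0,0]]' >/dev/null
python3 c.py .5655 -.1654 20 0
python3 -m handwheel '[[-1,0.69,0,0,0,0,0],[-1,0.65,-0.24,0,0,0,0],[-1,0.53,-0.45,0,0,0,0],[-1,0.35,-0.6,0,0,0,0],[-1,0.12,-0.68,0,0,0,0]]'>/dev/null
python3 c.py .5655 -.1654 20 0
python3 -m handwheel '[[-1,-0.12,-0.68,0,0,0,0],[-1,-0.35,-0.6,0,0,0,0],[-1,-0.53,-0.45,0,0,0,0],[-1,-0.65,-0.24,0,0,0,0]]'>/dev/null
python3 c.py .5655 -.1654 20 0
python3 -m handwheel '[[-1,-0.69,0,0,0,0,0],[-1,-0.65,0.24,0,0,0,0],[-1,-0.53,0.45,0,0,0,0],[-1,-0.35,0.6,0,0,0,0],[-1,0,0,0,0,0,0]]'
python3 c.py .5655 -.1654 20 3
```

```text
clock 22.85 alpha 77.48 r 0.0498 F tool [-3.4 -6.1 -5.7]
clock 23.475 alpha -179.54 r 0.0501 F tool [-2.   3.9 -8.9]
clock 23.975 alpha -99.54 r 0.0505 F tool [  2.   12.9 -16.7]
clock: 24.6
tool_pos: [0.6158, -0.171, 0.3007]
orientation: [180.0, -0.1, -166.9]
force: [-3.9, 3.2, 10.8]
opening: 0.0193
gripper_force: 30.0
clock 24.6 alpha -19.43 r 0.05 F tool [  3.1   4.  -10.8]
0.6 [-0.11  0.69]
20.6 [0.13 0.68]
40.6 [0.35 0.6 ]
```

```bash
python3 -m handwheel '[[-1,-0.12,0.68,0,0,0,0],[-1,0.12,0.68,0,0,0,0],[-1,0.35,0.6,0,0,0,0],[-1,0.53,0.45,0,0,0,0],[-1,0.65,0.24,0,0,0,0]]' >/dev/null
python3 c.py .5655 -.1654 20 0
python3 -m handwheel '[[-1,0.69,0,0,0,0,0],[-1,0.65,-0.24,0,0,0,0],[-1,0.53,-0.45,0,0,0,0],[-1,0.35,-0.6,0,0,0,0],[-1,0.12,-0.68,0,0,0,0]]'>/dev/null
python3 c.py .5655 -.1654 20 0
python3 -m handwheel '[[-1,-0.12,-0.68,0,0,0,0],[-1,-0.35,-0.6,0,0,0,0],[-1,-0.53,-0.45,0,0,0,0],[-1,-0.65,-0.24,0,0,0,0]]'>/dev/null
python3 c.py .5655 -.1654 20 0
python3 -m handwheel '[[-1,-0.69,0,0,0,0,0],[-1,-0.65,0.24,0,0,0,0],[-1,-0.53,0.45,0,0,0,0],[-1,-0.35,0.6,0,0,0,0],[-1,0,0,0,0,0,0]]'
python3 c.py .5655 -.1654 19 1
```

```text
clock 25.225 alpha 77.47 r 0.0498 F tool [-2.8 -6.5 -5.9]
clock 25.85 alpha -179.52 r 0.0501 F tool [-2.8  2.7 -8.6]
clock 26.35 alpha -99.54 r 0.0505 F tool [  1.   13.1 -16.7]
clock: 26.98
tool_pos: [0.6158, -0.171, 0.3007]
orientation: [180.0, -0.1, -166.9]
force: [-4.2, 2.0, 11.8]
opening: 0.0191
gripper_force: 30.0
clock 26.975 alpha -19.44 r 0.05 F tool [  3.6   2.9 -11.8]
-0.4 [-0.11  0.65]
```

```bash
python3 -m handwheel '[[-1,-0.08,0.35,0,0,0,0],[-1,-0.03,0.3,0,0,0,0],[-1,0,0,0,0,0,0],[-1,0,0,0,0,0,0]]'
python3 c.py .5655 -.1654 20 0
python3 - <<'E'
from h import *
s=snapshot("scene");t=snapshot("top")
f=lambda i,x,y,w,h:cv2.resize(i[y:y+h,x:x+w,::-1],(400,400),interpolation=cv2.INTER_CUBIC)
cv2.imwrite("pics/end.png",np.hstack([f(s["color"],235,165,130,130),f(t["color"],290,160,140,140)]))
E
```

```text
clock: 27.48
tool_pos: [0.6148, -0.1553, 0.3008]
orientation: [180.0, -0.0, -167.0]
force: [-2.4, 2.1, 10.2]
opening: 0.0192
gripper_force: 30.0
clock 27.475 alpha -1.29 r 0.05 F tool [  1.9   2.6 -10.2]
```

View pics/end.png

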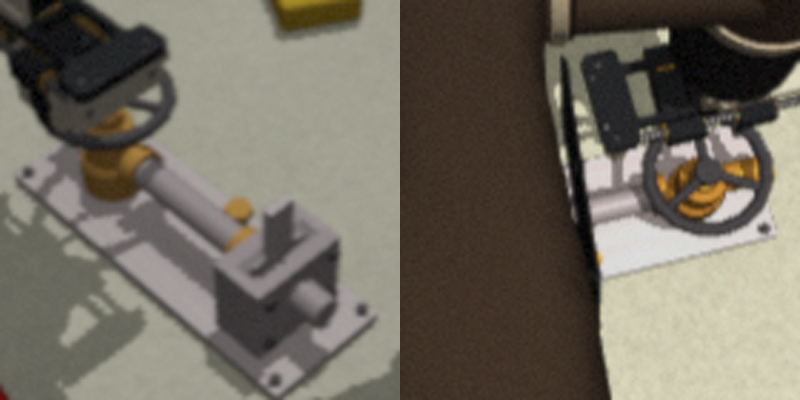

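The plate is still seated, tab at (282,235), and the gripper is on the handle. The wheel reads 0.9° short of its reading at the stop, so I'll nudge it and hand in.

```bash
python3 -m handwheel '[[-1,0,0.03,0,0,0,0],[-1,0,0,0,0,0,0],[-1,0,0,0,0,0,0]]' | tail -3
python3 c.py .5655 -.1654 20 0
python3 -c "
from plant import *
print(close_job())"
```

```text
force: [-0.8, -1.2, 10.4]
opening: 0.0198
gripper_force: 30.0
clock 27.95 alpha -1.26 r 0.05 F tool [  1.1  -1.  -10.4]
the job is handed in; nothing more can be done
None
```

The tall-tab plate is fully home in the carrier and released, and the valve was closed to its stop, then backed off two turns to within about 1° by the arm's reading. The gripper is still holding the handle, and the job is handed in at 28 s; no verdict was returned.

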